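# Zero and set the bench skiver's pressure foot

## Robot

A 6-joint arm with a two-finger parallel gripper is mounted at the origin on the work surface. World frame = base frame: x ahead of the robot, y to its left, z up, the work surface at z = 0. Lengths are in mm, angles in rad, forces in N, time in s.
With the tool pointing down it reaches from about 350 to 800 mm from the base axis. Payload 7.3 kg.
Tool frame: the origin (TCP) lies at the very end of the fingers, on their centre line; the grasp point (between the pads) lies 19 mm behind it; z points along the fingers, y is the line along which they close (so a half turn about z gives the same grasp; the last joint's range is limited). The gripper opens to 85 mm and grips with 20 to 120 N. Pads are 22 mm wide; open, the fingers measure 114 mm over their backs; the gripper's body (76 mm by 85 mm) begins 54 mm behind the grasp point. The pads swing forward as they close: fully open they stand 13 mm farther back than shut.
Start: joints at [1.142, 0.342, 1.524, -0, 1.275, -0.146], TCP at [146.485, 504.172, 197.922] pointing down, gripper open.
Joint ranges: [-2.53, 2.53], [-0.77, 2.02], [0.04, 2.7], [-1, 4.14], [0.28, 2.66], [-3.11, 3.11]. Speed limits (rad/s): [2.57, 2.57, 3.14, 3.14, 3.14, 3.14].

## Interface

Orientations are given as a rotation vector (axis times angle).
In Python, from bench import env gives the robot as it stands. Calls block until the motion is done:
- env.goto(position, orientation): joint-space move of the TCP to a pose.
- env.move_l(position, ori=None, vel=150): straight line of the TCP; ori=None keeps the orientation; vel is the mean speed in mm/s.
- env.move_joints(angles): joint-space move.
- env.gripper_to(opening, f_grip=None): finger opening in mm; f_grip is the grip in N (None keeps the last); returns when the fingers have stopped.
- env.dwell(seconds).
- env.solve_ik(position, orientation): joint angles nearest the present ones, or None.
- env.grab_frame(name): name is "scene" or "side" or "wrist"; returns a dict with "color" (400x640x3 uint8, red, green, blue), "fx", "fy", "cx", "cy" (pixels), "dist" ([k1, k2, p1, p2, k3] as OpenCV has them; the pictures are not rectified), "world_to_cam" (4x4, takes a point from world to camera coordinates). Camera axes: x right, y up, looking along -z (the intrinsics and any distortion apply to the point x, -y, -z); pixel columns grow to the right and rows downward; lengths in mm; the calibration is good to about 2 mm. A picture is of the moment at which its call begins. There is no depth.
A pose or a line that the arm cannot do raises env.Unreachable and nothing moves.
- env.sign_off(): hands the job in; it is judged then, once.
Readings, each from a call of its own:
- env.read_time(): time.
- env.read_q(): joint angles.
- env.read_joint_vel(): joint speeds.
- env.read_effort(): joint torques, N m.
- env.read_tcp_pos(): TCP position.
- env.read_tcp_rot(): TCP orientation.
- env.read_force(): force on the tool from outside, world axes, zero at the start.
- env.read_ft_torque(): the same for the moment, N m.
- env.read_width(): finger opening in mm.
- env.read_grasp_force(): force on a finger pad.
Only numpy, scipy, OpenCV 4.12 (cv2) and the standard library are available. Lean on these libraries where they do the work, as an engineer would, in place of code of your own. Each camera call takes 0.05 s, during which the arm holds its last target. There are 200 camera calls.

## Task

Set up the leather skiver: turn its winged thumbscrew clockwise until it bottoms, with the pressure foot fully down, feeling for the stop so that the brass threaded insert under it is never wrung round in the bridge. Back the thumbscrew off a quarter turn, then swing the lock lever over to its far stop to lock the setting. Leave the other things on the bench where they are.

Things in the scene. Friction and masses are not known exactly. Their poses are not given: they have to be found in the camera images.
- skiver: the bench skiver, grey cast frame fixed to the table: base plate 150 x 310 x 20 mm, two columns and a bridge (56 mm in x, 310 mm in y, top 122 mm above the table). Origin: centre of the base's underside; x away from the robot at yaw 0, y along the bridge. The thumbscrew's upright axis is at y = -65 mm, the lock lever's pivot at y = +65 mm, both at x = 0.
- thumbscrew: the winged steel thumbscrew on the bridge (origin: on its upright axis, 122 mm above the table). Clockwise seen from above lowers the foot, 8 mm a turn; it starts 2.2 to 3.1 rad short of its stop, turns with about 0.05 N m of friction and does not rise or sink itself. The stop is hard and lies at a wing angle that differs every time.
- screw_grip (a point): grip point of the thumbscrew: on its axis, 156 mm above the table, 11 mm below the wing's top. The wing is a flat bar 46 mm long (this frame's x), 12 mm thick (this frame's y, the way to pinch it), standing from 133 to 167 mm above the table on a round flange 32 mm across; it turns with the screw.
- insert_rim (a point): point on the rim of the round brass threaded insert (42 mm across, 5 mm thick) pressed into the bridge below the thumbscrew, 19 mm from the screw's axis, 127 mm above the table. It stays still unless the screw is forced against its stop with more than about 0.40 N m, which wrings it round and spoils it.
- foot_sole (a point): centre of the underside of the aluminium round pressure foot (76 mm across, 10 mm thick) under the bridge, on the screw's axis; it moves straight up and down with the screw.
- bed_top (a point): centre of the top of the skiver's steel bed (50 mm above the table), on the screw's axis. With the screw at its stop the foot's sole is level with this point; a quarter turn back leaves a gap of 2 mm.
- lock_lever (a joint): angle of the lock lever (rad): 0 unlocked, with its arm pointing along the skiver's -x; it swings clockwise seen from above, towards the skiver's +y, to its stop at 1.2 (locked). Stays where left; about 0.12 N m of friction.
- lever_pin (a point): grip point of the lever's upright black pin, 14 mm across, 55 mm from the pivot; the point is on the pin's axis 156 mm above the table, 10 mm below its top; 20 mm of free pin stand above the flat arm (arm top 138 mm above the table).
- lever_pivot (a point): upright pivot axis of the lock lever, at the top of its hub, 140 mm above the table.
- spool: bystander: wooden thread spool, 40 mm across, 46 mm high, standing in front of the skiver; origin at the centre of its underside
- awl: bystander: wooden-handled awl lying beside the skiver, 140 mm long; origin under its middle
- dye_bottle: bystander: amber glass bottle, 44 mm across, 90 mm high, standing behind the skiver; origin at the centre of its underside
- tape_roll: bystander: flat roll of tape, 84 mm across, 19 mm high; origin at the centre of its underside
- mallet: bystander: mallet lying on the table, 240 mm long; origin under its middle
- tumbler: bystander: empty glass tumbler, 72 mm across, 100 mm high; origin at the centre of its underside
- slicker: bystander: wooden slicker block, 100 x 30 x 20 mm; origin at the centre of its underside

How it is judged:
By the outcome, as a careful person would: the job done as asked, in the order asked, and still so for the second after the job is handed in, with the robot touching nothing.
It also fails if it takes over 72 s, if anything falls off the work surface, if the arm or the gripper's body presses on something with over 40 N, if the wrist force passes 120 N, or if a joint passes its speed limit or range.

## Working session

There is one attempt and no reset: what is moved stays moved. The work goes in short steps, each a Python script; the robot and the scene stay as the last script left them, time stands still between calls to the robot, and variables do not carry over. Pictures are saved under pics/ and viewed, at most 10 in all, crops included, and the job is handed in when it is done.

```bash
ls; mkdir -p pics
python3 - <<'E'
from bench import env
import cv2,numpy as np
for n in("scene","side"):
    f=env.grab_frame(n); cv2.imwrite(f"pics/{n}0.png",f["color"][:,:,::-1])
    W=np.array(f["world_to_cam"]);print(n,f["fx"],f["fy"],f["cx"],f["cy"],f["dist"],(-W[:3,:3].T@W[:3,3]).round(),W[:3,:3].round(2).tolist())
print(env.read_time(),env.read_tcp_rot(),env.read_width())
E
```

```text
bench.py
pics
scene 365.9309790874002 365.9309790874002 322.09850349788616 194.64723396583062 [-0.01953015  0.          0.          0.          0.        ] [1052. -291. 1006.] [[0.45, 0.89, 0.01], [-0.74, 0.37, 0.56], [0.5, -0.26, 0.83]]
side 466.6644368143168 466.6644368143168 322.9085542869565 201.71336164983194 [0.02508852 0.         0.         0.         0.        ] [  33.  801. 1275.] [[-0.87, -0.5, 0.02], [0.4, -0.67, 0.63], [-0.31, 0.55, 0.78]]
0.1 [-4.42788546e-01 -3.10987490e+00  1.99521467e-03] 85.60248066845911
```

View pics/scene0.png

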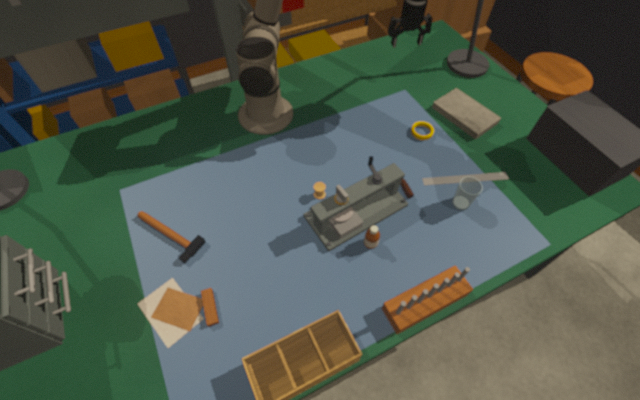

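View pics/side0.png

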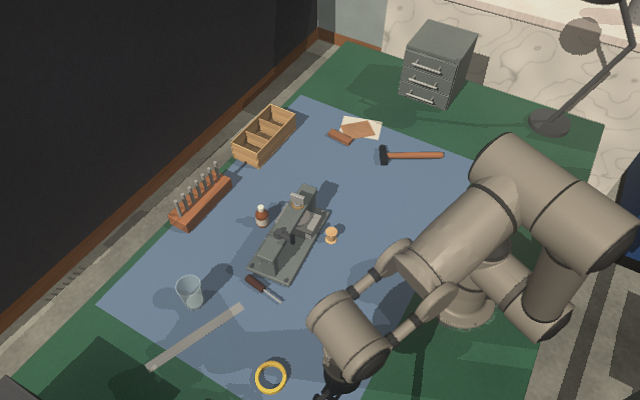

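The scene view shows the wing at about (341,193) and the lever pin at (371,160). In the side view the wing is at about (298,199) and the pin at (292,238). I'll triangulate these roughly, then look with the wrist camera.

```bash
cat > h.py <<'E'
from bench import env
import cv2, numpy as np
from scipy.spatial.transform import Rotation as R
def ray(f,px):
    K=np.array([[f["fx"],0,f["cx"]],[0,f["fy"],f["cy"]],[0,0,1]])
    p=cv2.undistortPoints(np.array([[px]],float),K,np.array(f["dist"],float))[0,0]
    W=np.array(f["world_to_cam"]); A=W[:3,:3]
    d=A.T@np.array([p[0],-p[1],-1]); return -A.T@W[:3,3], d/np.linalg.norm(d)
def plane(f,px,z):
    o,d=ray(f,px); return o+d*(z-o[2])/d[2]
def tri(*obs):
    P=[(o,np.eye(3)-np.outer(d,d)) for o,d in (ray(f,p) for f,p in obs)]
    X=np.linalg.solve(sum(a for _,a in P),sum(a@o for o,a in P))
    return X, max(np.linalg.norm(a@(X-o)) for o,a in P)
def proj(f,X):
    W=np.array(f["world_to_cam"]); c=W[:3,:3]@np.array(X,float)+W[:3,3]
    K=np.array([[f["fx"],0,f["cx"]],[0,f["fy"],f["cy"]],[0,0,1]])
    return cv2.projectPoints(np.array([[c[0],-c[1],-c[2]]]),np.zeros(3),np.zeros(3),K,np.array(f["dist"],float))[0].ravel()
def down(yaw): # tool z down, tool y along world direction yaw+90deg
    return (R.from_euler("z",yaw)*R.from_euler("x",np.pi)).as_rotvec()
def save(f,n): cv2.imwrite(f"pics/{n}.png",f["color"][:,:,::-1])
E
python3 - <<'E'
from h import *
s,d=env.grab_frame("scene"),env.grab_frame("side")
print(tri((s,(341,193)),(d,(298,199))),tri((s,(371,160)),(d,(292,238))))
w=env.grab_frame("wrist");W=np.array(w["world_to_cam"]);c=-W[:3,:3].T@W[:3,3]
Rt=R.from_rotvec(env.read_tcp_rot())
print(w["fx"],w["dist"],"cam in tool",Rt.inv().apply(c-env.read_tcp_pos()),"cam axes in tool",(Rt.inv().as_matrix()@W[:3,:3].T).round(2).tolist())
E
```

```text
(array([550.78662419,  30.62342652, 147.76213359]), np.float64(1.2393567551614653)) (array([486.38012484, 167.83316677, 152.10802528]), np.float64(1.9908862330749246))
281.15684089107407 [0.01175026 0.         0.         0.         0.        ] cam in tool [ 7.33294162e+01 -1.58206021e-01 -1.75663225e+02] cam axes in tool [[-0.0, 0.96, 0.29], [1.0, 0.0, -0.0], [-0.0, 0.29, -0.96]]
```

Run:
```python
from h import *
import pickle
print(env.read_time())
for i,p in enumerate([(500,60,290),(540,140,290)]):
    env.goto(p,down(np.pi)); env.dwell(.3)
    f=env.grab_frame("wrist"); save(f,f"w{i}"); pickle.dump(f,open(f"w{i}.pkl","wb")); print(env.read_time(),env.read_q().round(2),env.read_tcp_pos(),env.read_ft_torque(),env.read_force())
    for X in[(551,31,160),(486,168,156)]: print(proj(f,X))
```

```text
0.25
2.6667 [-0.03  0.25  1.41 -0.    1.49 -1.6 ] [499.9498917   60.29238252 289.97216526] [ 0.0163707  -0.00155291 -0.03007379] [ 0.18821364 -0.2675116   0.22667334]
[292.40661329 231.57737197]
[414.11643222 176.01633228]
3.4667 [ 0.12  0.35  1.26 -0.    1.53 -1.45] [539.90870008 139.27902837 290.32521557] [-0.02323048  0.01530833 -0.05039474] [ 0.30295144 -0.29462405  0.31334266]
[221.67202339 198.59079181]
[344.30816293 139.17113646]
```

View pics/w0.png

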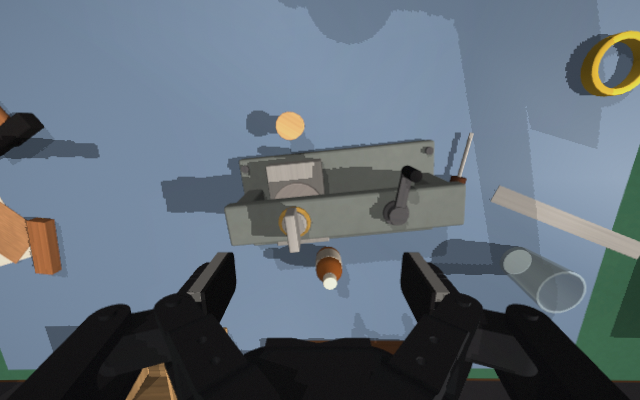

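View pics/w1.png

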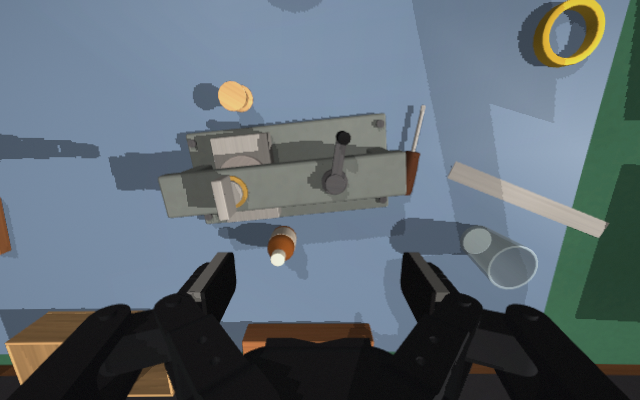

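In w0 the wing's bar runs from about (289,210) to (294,250), with the lever hub at (397,212) and the pin top at (410,174). In w1 the wing is at about (223,197), the hub at (336,182) and the pin at (343,138). I'll zoom in on both in one composite.

Run:
```python
import cv2,numpy as np
a=cv2.imread("pics/w0.png");b=cv2.imread("pics/w1.png")
def c(im,x,y,w=50,h=37): return cv2.resize(im[y-h:y+h,x-w:x+w],(400,296),interpolation=cv2.INTER_CUBIC)
cv2.imwrite("pics/z.png",np.vstack([np.hstack([c(a,292,225),c(a,405,190)]),np.hstack([c(b,228,195),c(b,340,160)])]))
```

```text
(no output)
```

View pics/z.png

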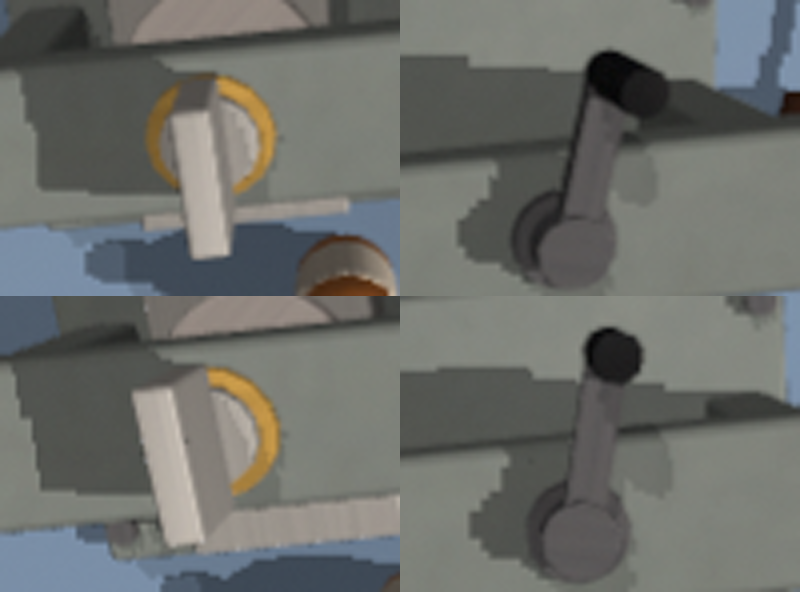

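Zoom scale is 4. The bright top of the wing is centred near (292.4,233.5) in w0 and (220.3,200.5) in w1. The pin top is at (416.8,176.3) and (343.5,138), and the hub top at (399.3,216) and (336,184.5). I'll refine these with masks.

Run:
```python
from h import *
import pickle
F=[pickle.load(open(f"w{i}.pkl","rb")) for i in(0,1)]
seeds=[(292,233),(220,200)]; C=[]
for f,s in zip(F,seeds):
    m=((f["color"].min(2)>150)).astype(np.uint8)
    roi=np.zeros_like(m); roi[s[1]-24:s[1]+25,s[0]-14:s[0]+15]=1
    n,l,st,c=cv2.connectedComponentsWithStats(m*roi,connectivity=4)
    k=l[s[1],s[0]]; pts=np.argwhere(l==k)[:,::-1].astype(np.float32)
    r=cv2.minAreaRect(pts); print(k,len(pts),r,c[k])
    C.append((c[k],cv2.boxPoints(r)))
man=[np.array([(173,110),(212,106),(231,252),(191,260)])/4+(242,188),np.array([(135,96),(172,90),(204,244),(166,250)])/4+(178,158)]
print("wing mask",tri(*[(f,c[0]) for f,c in zip(F,C)]),"manual",tri(*[(f,m.mean(0)) for f,m in zip(F,man)]))
for f,m in zip(F,man):
    P=np.array([plane(f,p,167) for p in m]); v=(P[2]+P[3]-P[0]-P[1])/2; print("yaw",np.degrees(np.arctan2(v[1],v[0])),np.linalg.norm(v),P.mean(0))
for i,f in enumerate(F):
    hsv=cv2.cvtColor(f["color"],cv2.COLOR_RGB2HSV); m=cv2.inRange(hsv,(12,120,90),(30,255,255)); 
    roi=np.zeros_like(m); x,y=[(294,222),(230,195)][i]; roi[y-25:y+25,x-25:x+25]=1; m*=roi
    h=cv2.convexHull(np.argwhere(m)[:,::-1].astype(np.float32)); P=np.array([plane(f,p[0],127)[:2] for p in h],np.float32); print("ring",cv2.minEnclosingCircle(P))
pin=tri((F[0],(416.75,176.25)),(F[1],(343.5,138))); hub=tri((F[0],(399.25,216)),(F[1],(336,184.5)))
print("pin",pin,"hub",hub); s,d=env.grab_frame("scene"),env.grab_frame("side")
print("pin at166",plane(F[0],(416.75,176.25),166),plane(F[1],(343.5,138),166),"hub140",plane(F[0],(399.25,216),140),plane(F[1],(336,184.5),140))
```

```text
2 289 ((292.1012878417969, 233.94329833984375), (35.35270690917969, 8.320819854736328), 82.56858825683594) [292.1349481  234.28027682]
1 359 ((220.1117706298828, 200.7529296875), (39.04747772216797, 9.219542503356934), 77.47119140625) [220.06963788 200.59052925]
wing mask (array([551.56268423,  31.2790647 , 166.57115918]), np.float64(0.0935360202646712)) manual (array([551.41353379,  31.37797398, 165.49824741]), np.float64(0.28073140379273015))
yaw 5.20156569276176 45.75920004834927 [550.96995393  31.68723868 167.        ]
yaw 5.4657716975430946 44.4006741361448 [551.7031966   31.80987705 167.        ]
ring ((550.9519653320312, 30.472333908081055), 20.668851852416992)
ring ((550.6826171875, 36.216224670410156), 19.53960609436035)
pin (array([483.78445731, 165.94992703, 169.77739032]), np.float64(0.19323870361628415)) hub (array([540.02486076, 161.31288044, 136.42184438]), np.float64(0.1997414867016697))
pin at166 [484.33877659 167.38434356 166.        ] [484.18053811 166.20262932 166.        ] hub140 [538.60680383 160.29275797 140.        ] [539.4079895  160.98889346 140.        ]
```

Run:
```python
from h import *
X=np.array([551.3,31.4]); o=down(np.pi+.093)
env.goto([*X,200],o); env.move_l([*X,138],vel=80); env.dwell(.3)
print(env.read_time(),env.read_q().round(3),env.read_force().round(2),env.read_ft_torque().round(3))
env.gripper_to(30,20); env.gripper_to(5,20); env.dwell(.3)
print(env.read_time(),env.read_tcp_pos().round(2),env.read_width(),env.read_grasp_force(),env.read_force().round(2),env.read_ft_torque().round(3))
```

```text
5.4167 [-0.082  0.444  1.539 -0.     1.158 -1.746] [ 0.15 -0.4   0.64] [ 0.047 -0.022 -0.016]
6.6583 [551.32  31.41 138.  ] 5.589860190208902 0.0 [-0.45 -0.4   0.05] [-0.03   0.014  0.029]
```

Run:
```python
from h import *
f=env.grab_frame("wrist"); save(f,"w2"); print(env.read_width(),env.read_tcp_rot(), down(np.pi+.093),proj(f,[551.3,31.4,167]),proj(f,[551.3,31.4,138]))
```

```text
5.133740746102431 [ 1.45949999e-01 -3.13818028e+00 -3.72571071e-05] [ 1.46031419e-01 -3.13819681e+00 -1.92159134e-16] [317.51181017 253.62001652] [317.51858717 234.06333128]
```

View pics/w2.png

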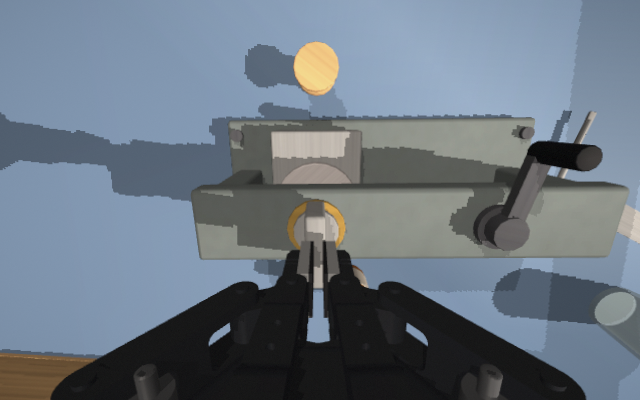

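The bridge, brass ring (316,228) and fingers around (318,250) are visible, but it isn't clear what lies between the pads. I'll zoom in on the fingertips.

Run:
```python
from h import *
im=cv2.imread("pics/w2.png")[180:300,250:390]; cv2.imwrite("pics/z2.png",cv2.resize(im,None,fx=5,fy=5,interpolation=cv2.INTER_CUBIC)[:,:700])
print(env.read_width(),env.read_grasp_force())
```

```text
5.133740746102431 0.0
```

View pics/z2.png

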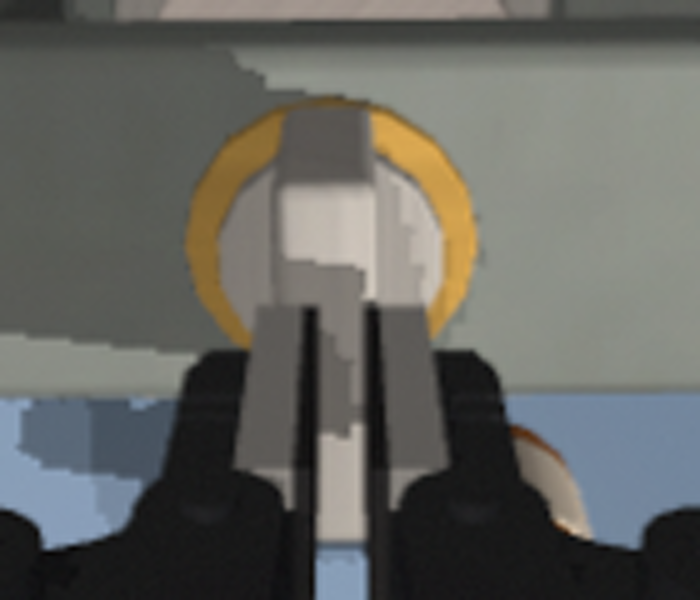

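The zoom shows the pads closed over the wing and covering its edges, as if the tips sit above it rather than on either side. I'll check the projected rows and the other two cameras.

Run:
```python
from h import *
f=env.grab_frame("wrist")
for X in[(528.4,29.3,167),(528.4,29.3,140),(540.3,31,138),(540.3,31,167),(540.3,31,172),(540.3,31,180)]: print(X,((proj(f,X)-[250,180])*5).round())
s,d=env.grab_frame("scene"),env.grab_frame("side")
out=[]
for g in(s,d):
    p=proj(g,[551,31,160]).astype(int); print(p)
    c=g["color"][p[1]-37:p[1]+37,p[0]-50:p[0]+50]; out.append(cv2.resize(c,(400,296),interpolation=cv2.INTER_CUBIC))
cv2.imwrite("pics/z3.png",np.hstack(out)[:,:,::-1])
```

```text
(528.4, 29.3, 167) [338. 179.]
(528.4, 29.3, 140) [338. 110.]
(540.3, 31, 138) [342. 193.]
(540.3, 31, 167) [343. 279.]
(540.3, 31, 172) [343. 297.]
(540.3, 31, 180) [343. 329.]
[340 190]
[297 196]
```

View pics/z3.png

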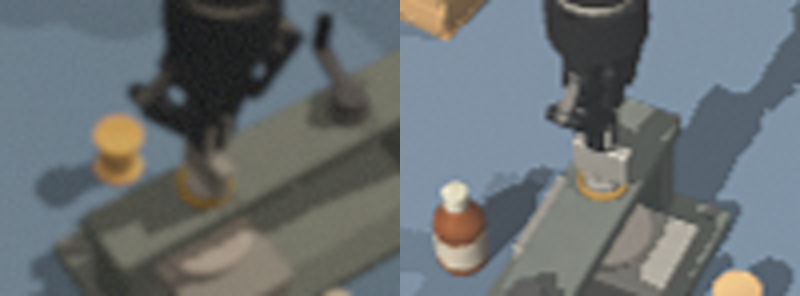

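The fingers have closed just above the wing. The tips sit at roughly z ≈ 172, while the TCP reads 138, so the real tips are about 35 mm behind the stated TCP. Since they shut to 5 mm without touching the wing, the true tip is above 167, and going down 28 mm is safe. I'll open, go down with a force guard, and try again.

Run:
```python
from h import *
X=[551.3,31.4]
env.gripper_to(60); F0=env.read_force()
for z in range(134,109,-4):
    env.move_l([*X,z],vel=60)
    if np.linalg.norm(env.read_force()-F0)>4: print("contact",z,env.read_force()-F0);break
print(env.read_time(),env.read_force().round(2))
env.gripper_to(5,20); env.dwell(.2)
print(env.read_time(),env.read_tcp_pos().round(2),env.read_width(),env.read_grasp_force(),env.read_force().round(2),env.read_ft_torque().round(3))
f=env.grab_frame("wrist"); save(f,"w3")
for X in[(540.3,31,z) for z in (138,142,146,150,154,158)]: print(X,proj(f,X).round())
im=f["color"][140:300,230:410]; cv2.imwrite("pics/z4.png",cv2.resize(im,None,fx=3.7,fy=3.7,interpolation=cv2.INTER_CUBIC)[:,:,::-1])
```

```text
9.175 [0.09 0.06 1.04]
9.8667 [551.45  30.35 110.28] 11.450398330180697 21.440963745117188 [ 0.23 -5.25  2.  ] [-0.923  0.103  0.06 ]
(540.3, 31, 138) [320. 235.]
(540.3, 31, 142) [320. 238.]
(540.3, 31, 146) [321. 241.]
(540.3, 31, 150) [321. 244.]
(540.3, 31, 154) [321. 247.]
(540.3, 31, 158) [321. 251.]
```

View pics/z4.png

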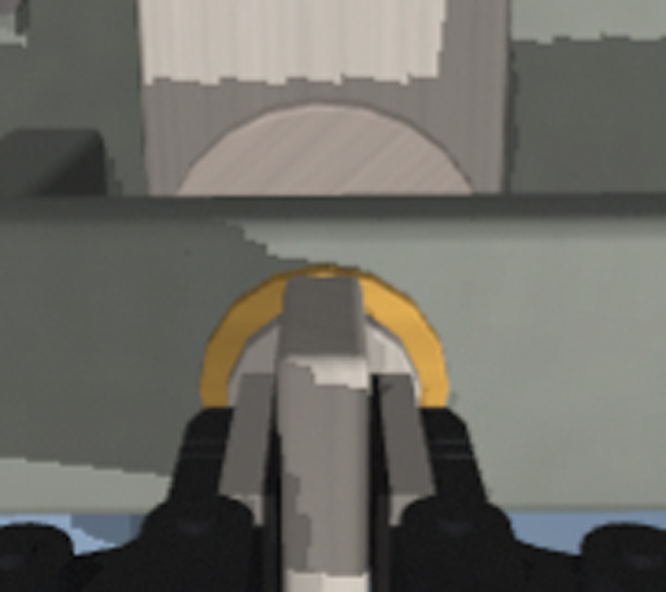

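The pads now straddle the wing: the width is 11.4 mm, and the tip row of about 241 puts the true tip at z ≈ 146, so the offset is about 36 mm. I'll relieve the side load and turn most of the 2.2 rad minimum.

```bash
cat >> h.py <<'E'
def tz(n=5): return np.mean([env.read_ft_torque()[2] for _ in range(n)])
def rep(): print(round(env.read_time(),2),"q6",env.read_q()[5].round(3),env.read_tcp_pos().round(2),"w",round(env.read_width(),2),"F",env.read_force().round(1),"tz",tz().round(3))
E
python3 - <<'E'
from h import *
env.move_l([551.3,30.3,110],vel=20); env.dwell(.2); rep()
print([env.read_ft_torque()[2].round(3) for _ in range(4)])
q=env.read_q().copy(); q0=env.solve_ik([551.3,30.3,110],down(np.pi+.093)); print(q0)
for k in range(4):
    q0[5]+=.45; env.move_joints(q0); rep()
env.dwell(.2); rep()
E
```

```text
10.37 q6 -1.748 [551.45  30.22 110.25] w 11.31 F [-1.2 -2.6  3. ] tz 0.049
[np.float64(0.049), np.float64(0.049), np.float64(0.049), np.float64(0.049)]
[-0.08391236  0.4747158   1.57509463  0.          1.09178222 -1.74770869]
10.88 q6 -1.301 [551.57  30.67 110.22] w 11.71 F [ 0.3 -0.7  4.5] tz -0.051
11.38 q6 -0.852 [551.89  30.96 110.24] w 11.45 F [1.9 4.7 4.4] tz -0.062
11.89 q6 -0.401 [552.3   31.09 110.28] w 11.6 F [4.2 4.9 3.4] tz -0.033
12.4 q6 0.049 [552.8   31.09 110.33] w 11.43 F [5.5 4.5 2.1] tz -0.079
12.6 q6 0.049 [552.82  31.09 110.32] w 11.53 F [4.2 5.6 1.9] tz -0.042
```

Run:
```python
from h import *
yaw=np.pi+.093-1.8
q0=env.solve_ik([552.4,30.9,110],down(yaw)); env.move_joints(q0); rep()
q0[5]+=.25; env.move_joints(q0); env.dwell(.1); rep()
h=[]
for k in range(45):
    q0[5]+=.025; env.move_joints(q0); t=tz(); q=env.read_q()[5]; h.append(t)
    print(f"{q0[5]:.3f} lag{q0[5]-q:.4f} {t:.3f} t{env.read_time():.1f} w{env.read_width():.1f}", end=" | ")
    b=np.median(h[:-2]) if len(h)>4 else -.045
    if abs(t-b)>.09: break
print(); rep(); env.dwell(.15); rep()
```

```text
12.85 q6 0.051 [552.88  31.15 110.28] w 11.32 F [1.3 3.1 4.1] tz 0.006
13.3 q6 0.299 [553.09  31.05 110.29] w 11.6 F [4.2 3.2 4.4] tz -0.057
0.329 lag0.0046 -0.060 t13.6 w11.6 | 0.354 lag0.0046 -0.056 t13.8 w11.5 | 0.379 lag0.0046 -0.088 t14.1 w11.6 | 0.404 lag0.0045 -0.038 t14.3 w11.9 | 0.429 lag0.0046 -0.064 t14.6 w11.6 | 0.454 lag0.0046 -0.055 t14.8 w11.6 | 0.479 lag0.0046 -0.058 t15.1 w11.4 | 0.504 lag0.0046 -0.011 t15.3 w11.8 | 0.529 lag0.0046 -0.059 t15.6 w11.4 | 0.554 lag0.0045 -0.095 t15.8 w11.8 | 0.579 lag0.0046 -0.060 t16.1 w11.3 | 0.604 lag0.0046 -0.055 t16.3 w11.8 | 0.629 lag0.0046 -0.052 t16.6 w11.8 | 0.654 lag0.0045 -0.042 t16.8 w11.9 | 0.679 lag0.0050 0.233 t17.1 w11.5 | 
17.05 q6 0.674 [553.31  30.76 110.3 ] w 11.52 F [5.1 1.6 4.3] tz 0.233
17.2 q6 0.673 [553.31  30.75 110.29] w 11.85 F [5.  1.7 3.9] tz 0.29
```

The stop is at q6 ≈ 0.66, where the torque jumped to about 0.29 N m. I'll back off exactly a quarter turn, release, lift clear and check the wing angle.

Run:
```python
from h import *
q0=env.read_q(); q0[5]=.662-np.pi/2-.005+.0046-.0046
env.move_joints(q0); env.dwell(.1)
e=-.914-env.read_q()[5]; print("err",e); rep()
if abs(e)>.002: q0[5]+=e; env.move_joints(q0); env.dwell(.1); rep()
env.gripper_to(60); rep()
p=env.read_tcp_pos(); env.move_l([p[0],p[1],190],vel=150)
env.goto([540,100,270],down(np.pi)); env.dwell(.3)
import pickle; f=env.grab_frame("wrist"); save(f,"w5"); pickle.dump(f,open("w5.pkl","wb")); rep()
m=(f["color"].min(2)>140).astype(np.uint8); c=proj(f,(552.5,31,167)); print("centre px",c)
roi=np.zeros_like(m); x,y=c.astype(int); roi[y-30:y+31,x-36:x+37]=1
n,l,st,cc=cv2.connectedComponentsWithStats(m*roi,connectivity=4)
for k in range(1,n):
    if st[k,4]<100: continue
    pts=np.argwhere(l==k)[:,::-1].astype(np.float32); B=cv2.boxPoints(cv2.minAreaRect(pts)); P=np.array([plane(f,b,167)[:2] for b in B])
    e=[P[1]-P[0],P[2]-P[1]]; v=max(e,key=np.linalg.norm); print(st[k,4],P.mean(0).round(1),[np.linalg.norm(a).round(1) for a in e],"wing yaw deg",np.degrees(np.arctan2(v[1],v[0])).round(1))
print("expected yaw",np.degrees(np.pi+.093-(-.914+1.748)))
```

```text
err 0.00463167391363184
18.72 q6 -0.919 [551.91  30.81 110.23] w 11.79 F [-1.8  2.1  7.8] tz 0.027
19.07 q6 -0.914 [551.91  30.81 110.21] w 11.9 F [-1.7  2.8  8.2] tz 0.054
19.58 q6 -0.91 [553.14  30.65 110.07] w 59.84 F [0.4 0.7 0.8] tz -0.018
21.26 q6 -1.527 [539.94  99.47 269.37] w 59.72 F [ 0.5 -0.3  0.1] tz 0.04
centre px [251.48513553 207.46208625]
507 [552.8  33.4] [np.float64(45.3), np.float64(16.4)] wing yaw deg 134.0
316 [567.7  47.5] [np.float64(40.2), np.float64(9.4)] wing yaw deg 95.7
expected yaw 137.543827380806
```

The wing sits as expected (measured about 134–138°). Next is the lever: grip the pin with the true tip near z = 149 and swing it along the arc until the force shows the stop.

Run:
```python
from h import *
pv=np.array([539.5,160.8]); r=55; Z=113
def pose(phi,z=Z): return [*(pv+r*np.array([np.cos(phi),np.sin(phi)])),z],down(phi)
phi=np.radians(173.8)
p,o=pose(phi,180); env.goto(p,o); F0=env.read_force()
for z in (160,145,135,125,119,Z):
    env.move_l([p[0],p[1],z],vel=80)
    if np.linalg.norm(env.read_force()-F0)>5: print("contact",z,env.read_force()-F0); raise SystemExit
env.gripper_to(5,25); env.dwell(.1); rep(); print(env.read_grasp_force())
if not 11<env.read_width()<16: raise SystemExit
while phi>np.radians(106):
    phi-=np.radians(4 if phi>np.radians(124) else 1.5); env.goto(*pose(phi))
    F=env.read_force()-F0; ft=F@[-np.sin(phi),np.cos(phi),0]; fr=F@[np.cos(phi),np.sin(phi),0]
    print(f"{np.degrees(phi):.1f} t{ft:.1f} r{fr:.1f}",end=" | ")
    if ft>11 or abs(fr)>25: break
rep(); print(env.read_tcp_pos()[:2]-pv, np.degrees(np.arctan2(*(env.read_tcp_pos()[:2]-pv)[::-1])))
```

```text
24.19 q6 -1.281 [484.9  166.72 113.17] w 12.65 F [ 0.2 -0.2  2.4] tz -0.026
24.361109733581543
169.8 t-0.2 r-0.2 | 165.8 t-0.8 r-0.1 | 161.8 t-0.6 r-1.5 | 157.8 t-1.0 r-2.2 | 153.8 t0.1 r-2.9 | 149.8 t-1.1 r-4.4 | 145.8 t-0.7 r-5.3 | 141.8 t-0.6 r-5.8 | 137.8 t-0.3 r-4.7 | 133.8 t-0.4 r-5.0 | 129.8 t-1.6 r-5.6 | 125.8 t-1.0 r-6.6 | 121.8 t-2.0 r-5.8 | 120.3 t-0.1 r-5.9 | 118.8 t0.3 r-5.2 | 117.3 t-0.0 r-6.9 | 115.8 t4.6 r-5.2 | 114.3 t8.9 r-5.4 | 112.8 t13.0 r-7.4 | 28.94 q6 -0.151 [514.32 208.95 112.71] w 13.0 F [ -8.8 -12.   11.4] tz 0.082
[-25.18399857  48.14543442] 117.61324541800587
```

The force rose at about 117°, where the stop was expected. I'll release, lift, back away and check.

Run:
```python
from h import *
env.gripper_to(50); p=env.read_tcp_pos(); env.move_l([p[0],p[1],190],vel=120)
env.goto([500,90,290],down(np.pi)); env.dwell(.3)
f=env.grab_frame("wrist"); save(f,"w6"); rep()
pv=np.array([539.5,160.8])
for n,X in dict(pin=[*(pv+55*np.array([np.cos(np.radians(117)),np.sin(np.radians(117))])),166],wing=(552,31,167)).items(): print(n,proj(f,X).round(1))
x,y=proj(f,(545,95,150)).astype(int); c=f["color"][y-50:y+50,x-120:x+120]; print(x-120,y-50)
d=env.grab_frame("side"); a,b=proj(d,(545,95,130)).astype(int); e=d["color"][b-60:b+60,a-80:a+80]
c=cv2.resize(c,(720,300),interpolation=cv2.INTER_CUBIC); e=cv2.resize(e,(400,300),interpolation=cv2.INTER_CUBIC)
cv2.imwrite("pics/z6.png",np.vstack([c,np.pad(e,((0,0),(0,320),(0,0)))])[:,:,::-1])
```

```text
31.78 q6 -1.543 [499.96  90.19 289.82] w 49.84 F [-0.1 -0.2  0. ] tz 0.02
pin [425.5 203.1]
wing [265.8 234.8]
201 173
```

View pics/z6.png

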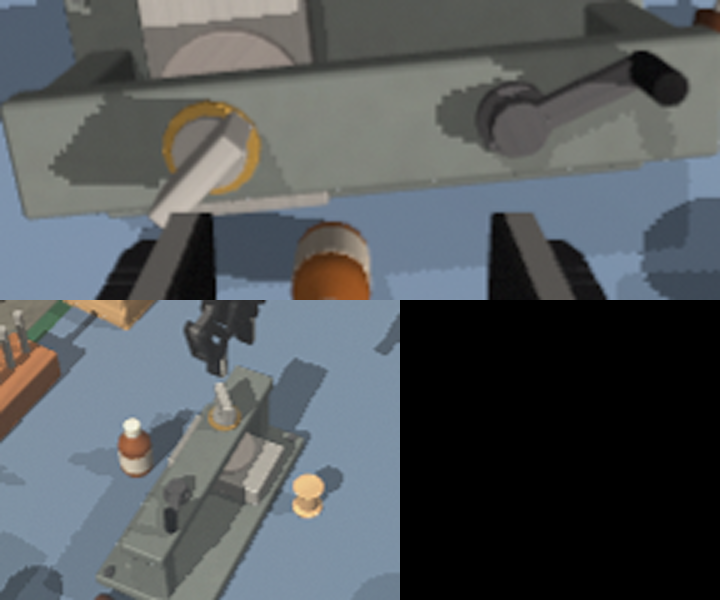

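The wing top runs diagonally from (150,215) to (240,150) in the crop, and the pin top is at (665,85), with the hub at (520,130). I'll calculate the angles from these pixels.

Run:
```python
from h import *
f=env.grab_frame("wrist"); g=lambda x,y:(x/3+201,y/3+173)
pin=plane(f,g(665,85),166)[:2]; hub=plane(f,g(520,130),140)[:2]; v=pin-hub
a=np.degrees(np.arctan2(v[1],v[0])); print(pin,hub,np.linalg.norm(v),a,"lever rad",np.radians(185.4-a))
A=np.array([plane(f,g(*p),167)[:2] for p in[(152,211),(212,143),(242,156),(170,226)]])
w=(A[1]+A[2]-A[0]-A[3])/2; print("wing",np.degrees(np.arctan2(w[1],w[0]))%180,A.mean(0))
# bridge front edge -> skiver yaw
E=[plane(f,g(*p),122)[:2] for p in[(3,106),(715,37)]]; e=E[1]-E[0]; print("skiver yaw",np.degrees(np.arctan2(-e[0],e[1])))
```

```text
[512.57091281 206.46474936] [539.10076701 159.56165895] 53.88629746559323 119.49385742965819 lever rad 1.1502791851412633
wing 136.76664690527366 [551.68479638  30.56659289]
skiver yaw 5.717118945860002
```

Vision puts the wing at 136.8° against 137.5° expected, and the lever at about 1.15 ± 0.04. I'll push on the pin once with closed fingers to confirm it's against its stop.

Run:
```python
from h import *
pv=np.array([539.5,160.8]); r=55; Z=114
def pose(phi,z=Z): return [*(pv+r*np.array([np.cos(phi),np.sin(phi)])),z],down(phi)
phi=np.radians(160); env.gripper_to(0,20)
p,o=pose(phi,180); env.goto(p,o); env.move_l([p[0],p[1],Z],vel=80); env.dwell(.1); F0=env.read_force(); rep()
while phi>np.radians(128):
    phi-=np.radians(2); env.goto(*pose(phi)); F=env.read_force()-F0; ft=F@[-np.sin(phi),np.cos(phi),0]
    print(f"{np.degrees(phi):.1f} t{ft:.1f}",end=" | ")
    if ft>14 : break
rep(); phi+=np.radians(10); p,o=pose(phi); env.goto(p,o); env.move_l([p[0],p[1],190],vel=120)
env.goto([460,90,290],down(np.pi)); env.dwell(.3); rep()
f=env.grab_frame("wrist"); save(f,"w7")
```

```text
34.12 q6 -1.016 [488.21 179.69 114.58] w -0.04 F [ 0.6 -0.5 -1. ] tz 0.027
158.0 t0.6 | 156.0 t0.1 | 154.0 t-1.0 | 152.0 t-0.1 | 150.0 t-0.2 | 148.0 t-0.3 | 146.0 t-1.1 | 144.0 t-0.5 | 142.0 t0.4 | 140.0 t0.5 | 138.0 t5.9 | 136.0 t12.2 | 134.0 t16.6 | 37.37 q6 -0.531 [496.85 197.92 113.55] w 0.17 F [-13.3 -10.1   9.8] tz -0.079
39.56 q6 -1.541 [459.93  90.43 289.34] w 0.09 F [ 0.6 -0.1  0.9] tz 0.036
```

The force climbed steeply straight from contact, so the lever is hard against its stop. I'm handing the job in.

Run:
```python
from bench import env
print(env.sign_off())
```

```text
the job is handed in; nothing more can be done
None
```

I turned the thumbscrew down until I felt the stop at about 0.3 N m on the wrist sensor (the sensor's offset drifts, so the true peak may have been close to the 0.40 N m limit), backed it off a quarter turn, swung the lock lever to its far stop, and handed the job in at about 40 s; I didn't measure the foot gap or check the insert for movement, the other bench items were not deliberately touched, and no verdict came back.

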